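Run a gearbox selector through to Low and leave it in Neutral

ROBOT

A 7-joint arm with a two-finger parallel gripper is mounted at the origin on the work surface. World frame = base frame: x ahead of the robot, y to its left, z up, the work surface at z = 0. Lengths are in mm, angles in rad, forces in N, time in s.
With the tool pointing down it reaches from about 400 to 875 mm from the base axis. Payload 6.5 kg.
Tool frame: the origin (TCP) lies between the finger pads; the fingertips stand 11 mm ahead of it and the grasp point (between the pads) lies 8 mm behind it; z points along the fingers, x is the direction in which the jaws open and shut, and the axes are right-handed (so a half turn about z gives the same grasp; the last joint's range is limited). The gripper opens to 85 mm and grips with 20 to 120 N. Pads are 22 mm wide; open, the fingers measure 114 mm over their backs; the gripper's body (76 mm by 85 mm) begins 54 mm behind the grasp point. The pads swing forward as they close: fully open they stand 13 mm farther back than shut.
Start: joints at [-1.377, 0.536, -0.004, 1.538, 0.003, 1.067, -0.071], TCP at [166.973, 628.18, 209.19] pointing down, gripper open.
Joint ranges: [-2.7, 2.7], [-0.37, 2.16], [-1.27, 1.26], [0.24, 2.4], [-1.31, 4.45], [0.19, 1.91], [-2.76, 2.76]. Speed limits (rad/s): [2.39, 2.39, 3.14, 3.14, 3.14, 3.14, 3.14].

INTERFACE

Orientations are given as [roll, pitch, yaw] about the fixed x, y, z axes, in that order (R = Rz(yaw) Ry(pitch) Rx(roll)).
In Python, from rig import bot, cams gives the robot as it stands.
- The arm moves only by the tool play_rows, never from a script. Its arguments are lists of equal length, an entry for each row: "linear": the shift along the tool's x, y, z in cm, a list of three; "spin": the turn about the tool's z in degrees; "grip": the finger opening in cm, from 0 to 8.54. A call has 1 to 20 rows; each row is the pose to reach, as a shift and turn from the pose commanded when the call began, along the tool's axes at that moment; what a row does not reach only later rows make up. A row lasts 1/10 s, in which the tool goes at most 50 mm and 8.59 degrees, less where a joint would pass 70% of its speed; a pose out of reach is approached as far as the arm can. A call with a gripper value outside its range is refused whole. The fingers move at their own pace and stop on an object; "grip_force" is the grip in N (left out, the last holds). Time passes only in rows, so rows that repeat a pose let the fingers close. It gives the time, the measured TCP pose, the force and the opening at its end, in the units of the state.
- bot.state(): the state, without advancing time (a new reading comes with each control period).
- cams.get_image(name): name is "scene" or "top" or "wrist"; returns a dict with "img" (480x640x3 uint8, red, green, blue), "z_map" (480x640 float32, mm along the optical axis (not along the pixel's ray), 0 where there is no reading), "mtx" (3x3 intrinsics, pixels), "extrinsics" (4x4, takes a point from camera to world coordinates). Camera axes: x right, y down, z forward; pixel columns grow to the right and rows downward; lengths in mm; the calibration is good to about 2 mm. A picture is of the moment at which its call begins.
- bot.close_job(): hands the job in, once; it reports no verdict.
The state is a dict: "time": time; "joint_pos": joint angles; "joint_velocities": joint speeds; "joint_torque": joint torques, N m; "tcp_pos": TCP position; "ee_rot": TCP orientation; "force": force on the tool from outside, world axes, zero at the start; "ft_torque": the same for the moment, N m; "width": finger opening in mm.
Only numpy, scipy, OpenCV 4.12 (cv2) and the standard library are available. Lean on these libraries where they do the work, as an engineer would, in place of code of your own. Each camera call takes 0.05 s, during which the arm holds its last target.

TASK

The valve body on the bench is ready to go back into its gearbox: check its selector by pushing the arm with a fingertip all the way over to Low, the last notch towards the solenoids, and let it click in there; then push it back and leave it clicked into Neutral, the middle of the five notches, with the hand clear. Only push the arm: do not pinch it or force it, about 10 N is enough. Keep off the detent spring and the valve rod, and leave the loose parts where they stand.

Things in the scene. Friction and masses are not known exactly. Their poses are not given: they have to be found in the camera images.
- valve_body: Gearbox valve block, grey aluminium castings, 150 mm along x, 270 mm along y, top face 100 mm above the bench, fixed. Origin at bench level under its middle, z up; its -x long side is roughly towards the robot. Four black-ended solenoids stick out 40 mm at the -y end; a valve rod lies on top towards the +y end. An upright steel shaft stands on it at x = -45 mm, y = 0, carrying the selector.
- shaft_top (a point): Pivot of the selector: point on the upright shaft's axis at mid-thickness of the selector arm, 151.5 mm above the bench; the shaft's nut rises 13.5 mm above it. In Neutral the arm points from here along the valve body's -x, square to its long side, straight above a small cast rib.
- lever_end (a point): Free end of the selector arm: axis of its ball stud at mid-thickness of the arm, 100 mm from the shaft axis, 151.5 mm above the bench. The arm is a level flat steel bar 7 mm thick, 32 mm wide at the shaft tapering to 18 mm at this rounded end; the upright stud (10 to 13 mm thick) rises 22 mm above it. Under the arm are 48 mm of free air to the castings, and its outer half overhangs the bench.
- selector (a joint): Selector angle (rad), growing counter-clockwise from above (arm end moves to the valve body's -y, solenoid end). Sprung notches: Park 0.0, Reverse 0.3, Neutral 0.6, Drive 0.9, Low 1.2; stops at -0.07 and 1.27. 85 mm from the shaft it takes up to about 10 N to pass a hump, halfway between notches; then it snaps into the next notch by itself and stays there. It can start in any notch but Low.
- detent_spring: Leaf spring whose roller presses into the notched comb of the selector, on top of the castings on the far (+x) side of the shaft, 12 to 30 mm above their top face; origin at its bolt on the castings. Not to be touched.
- manual_valve: Valve rod, 13 to 16 mm thick, lying along the valve body's y, its axis 9 mm above the top face and 20 mm to -x of the middle; the selector's comb draws it in and out. Origin on its axis near the comb. Not to be touched.
- sun_gear: Bystander: loose steel gear 66 mm across with a narrower hub, 46 mm high, on the bench; origin under its middle.
- piston: Bystander: loose aluminium piston 48 mm across with a 20 mm stem, 60 mm high, on the bench; origin under its middle.
- spray_can: Bystander: loose spray can 66 mm across, 190 mm tall, on the bench; origin under its middle.

How it is judged (in metres and radians):
On the way, in this order (a step that is already met when the one before it is completed fails the run):
1. the selector is in Low, the last notch (value of joint selector above 1.12 rad), for 0.2 s.
2. the selector is back in Neutral, the middle notch (value of joint selector between 0.54 and 0.66 rad), for 0.2 s.
At the end, for the whole second after the job is handed in: After having been in Low, the selector rests in Neutral, within 0.06 rad of 0.6, and is let go (all of step 2 and velocity of joint selector between -0.05 and 0.05 rad/s); the robot touches nothing.
It fails at once if the selector or the valve body is forced or pinched (contact force between the fingers and valve_body above 32 N).
It fails at once if the detent spring or valve rod is touched by the fingers (contact force between the fingers and detent_spring above 2 N or contact force between the fingers and manual_valve above 2 N).
It fails at once if a bystander is shifted, tipped or lifted (distance of any of sun_gear, piston, spray_can from where it was at the start of the episode above 0.02 m or angle between any of spray_can, piston's own z axis and vertical above 0.3 rad).
It also fails if it takes over 53 s, if anything falls off the work surface, if the arm or the gripper's body presses on something with over 40 N, if the wrist force passes 120 N, or if a joint passes its speed limit or range.

## Working session

There is one attempt and no reset: what is moved stays moved. The work goes in short steps, Python scripts to look and compute and a tool call to move; the robot and the scene stay as the last step left them, time stands still between calls to the robot, and variables do not carry over. Pictures are saved under pics/ and viewed, and the job is handed in when it is done.

Besides the shell and the picture viewer there is one more tool, called after ">>>" as name(argument=value, ...) on one line, values as JSON. play_rows: Moves the arm, as the interface text tells. Its arguments: {"type":"object","properties":{"linear":{"type":"array"},"spin":{"type":"array"},"grip":{"type":"array"},"grip_force":{"type":"number"}},"required":["linear","spin","grip"]}

```bash
mkdir -p pics; cat > h.py <<'E'
import numpy as np,cv2
from rig import bot,cams
def grab(n,tag):
    d=cams.get_image(n); cv2.imwrite(f'pics/{tag}_{n}.png',d['img'][:,:,::-1]); np.savez(f'{tag}_{n}.npz',**d); return d
def w(d,u,v,z=None):
    z=d['z_map'][v,u] if z is None else z
    p=np.linalg.inv(d['mtx'])@[u,v,1]*z
    return (d['extrinsics']@np.r_[p,1])[:3]
def pts(d):
    v,u=np.mgrid[:480,:640]; z=d['z_map']
    p=np.einsum('ij,jhw->hwi',np.linalg.inv(d['mtx']),np.stack([u,v,np.ones_like(u)]).astype(float))*z[...,None]
    P=p@d['extrinsics'][:3,:3].T+d['extrinsics'][:3,3]; P[z==0]=np.nan
    return P
E
python3 - <<'E'
from h import *
s=bot.state(); print({k:np.round(v,3) for k,v in s.items()})
for n in('scene','top'): grab(n,'a')
E
```

```text
{'time': np.float64(0.0), 'joint_pos': array([-1.377,  0.537, -0.004,  1.539,  0.003,  1.067, -0.071]), 'joint_velocities': array([ 0.   ,  0.001,  0.001, -0.   ,  0.   , -0.001, -0.   ]), 'joint_torque': array([-0.0000e+00, -5.8341e+01,  1.0490e+00, -2.5911e+01,  1.2000e-02,
        9.0000e-03, -0.0000e+00]), 'tcp_pos': array([166.863, 627.504, 208.278]), 'ee_rot': array([3.141e+00, 2.000e-03, 1.311e+00]), 'force': array([ 0.178,  0.292, -0.054]), 'ft_torque': array([ 0.049,  0.017, -0.005]), 'width': np.float64(85.266)}
```

View pics/a_scene.png

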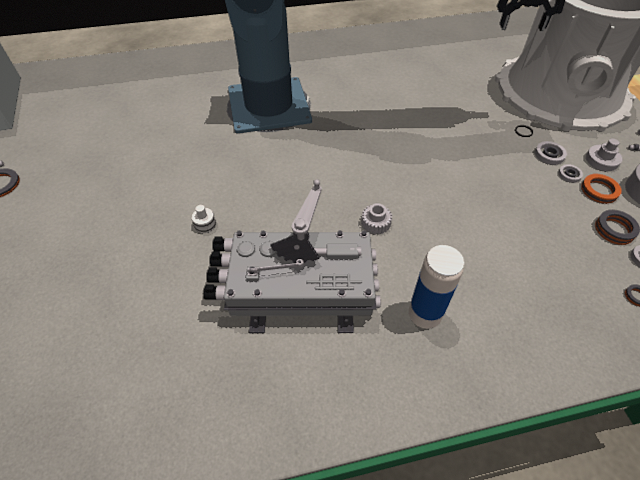

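View pics/a_top.png

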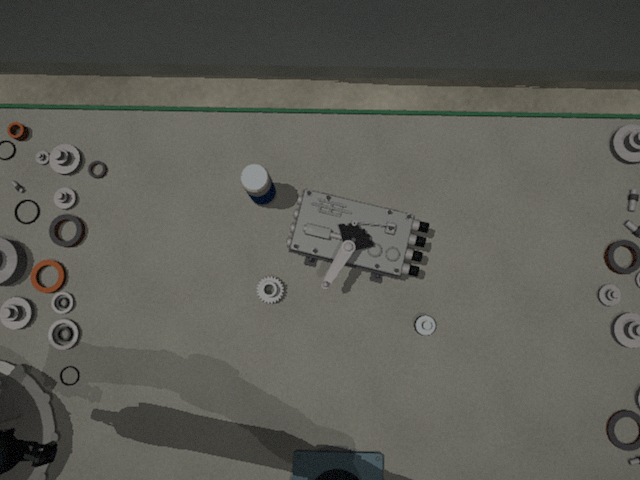

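The scene view shows the arm pointing back to the robot. In the top view the shaft is near (349,246), the arm end near (326,285), the gear at (270,290), the piston at (426,325) and the can at (256,180). Next I measure them in an enlarged crop.

```bash
python3 - <<'E'
from h import *
d=dict(np.load('a_top.npz')); P=pts(d)
im=cv2.resize(d['img'][170:345,230:450,::-1],None,fx=3.6,fy=3.4,interpolation=cv2.INTER_CUBIC); 
cv2.imwrite('pics/crop1.png',cv2.resize(d['img'][180:330,250:450,::-1],None,fx=4,fy=4,interpolation=cv2.INTER_CUBIC))
print(d['mtx'],d['extrinsics'].round(3))
for n,(u,v) in dict(shaft=(349,246),end=(326,285),gear=(270,290),piston=(426,325),can=(256,175)).items(): print(n,P[v,u].round(1))
# block top-face rect, arm
m=(abs(P[...,2]-100)<6)&(P[...,0]>300); 
m[:, :285]=0; m[:,420:]=0
c=P[m][:,:2].astype(np.float32); print(cv2.minAreaRect(c),len(c))
m=(P[...,2]>135)&(P[...,2]<180); m[:,:300]=0;m[:,400:]=0;m[:200]=0;m[310:]=0
q=P[m]; print(len(q)); v,u=np.nonzero(m)
for a in zip(u,v,q.round(0).tolist()):
  if a[1]%4==0: print(a)
E
```

```text
[[585.71204272   0.         325.00849826]
 [  0.         585.71204272 248.00936958]
 [  0.           0.           1.        ]] [[ 2.400000e-02 -9.920000e-01  1.230000e-01  4.225830e+02]
 [-1.000000e+00 -2.200000e-02  1.900000e-02  1.411000e+01]
 [-1.600000e-02 -1.230000e-01 -9.920000e-01  1.473688e+03]
 [ 0.000000e+00  0.000000e+00  0.000000e+00  1.000000e+00]]
shaft [589.8 -15.2 165.7]
end [500.1  34.2 178.7]
gear [495.2 178.1  -4.4]
piston [ 417.3 -204.9   60. ]
can [743.2 197.3 189.2]
((628.2583618164062, -42.56439208984375), (308.5106201171875, 150.58897399902344), 77.52485656738281) 5310
586
(np.int64(343), np.int64(244), [596.0, -2.0, 153.0])
(np.int64(344), np.int64(244), [595.0, -4.0, 156.0])
(np.int64(345), np.int64(244), [596.0, -6.0, 153.0])
(np.int64(346), np.int64(244), [595.0, -9.0, 161.0])
(np.int64(347), np.int64(244), [595.0, -11.0, 162.0])
(np.int64(348), np.int64(244), [595.0, -13.0, 163.0])
(np.int64(349), np.int64(244), [594.0, -15.0, 165.0])
(np.int64(350), np.int64(244), [594.0, -17.0, 166.0])
(np.int64(351), np.int64(244), [595.0, -20.0, 162.0])
(np.int64(352)
[... 6546 characters left out ...]
.0, 172.0])
(np.int64(324), np.int64(284), [502.0, 39.0, 175.0])
(np.int64(326), np.int64(284), [503.0, 34.0, 174.0])
(np.int64(327), np.int64(284), [503.0, 32.0, 173.0])
(np.int64(328), np.int64(284), [503.0, 30.0, 167.0])
(np.int64(329), np.int64(284), [504.0, 28.0, 157.0])
(np.int64(330), np.int64(284), [504.0, 26.0, 150.0])
(np.int64(331), np.int64(284), [504.0, 23.0, 155.0])
(np.int64(323), np.int64(288), [495.0, 41.0, 153.0])
(np.int64(324), np.int64(288), [495.0, 39.0, 154.0])
(np.int64(325), np.int64(288), [495.0, 37.0, 153.0])
(np.int64(326), np.int64(288), [495.0, 34.0, 158.0])
(np.int64(327), np.int64(288), [495.0, 32.0, 154.0])
(np.int64(328), np.int64(288), [495.0, 30.0, 156.0])
```

View pics/crop1.png

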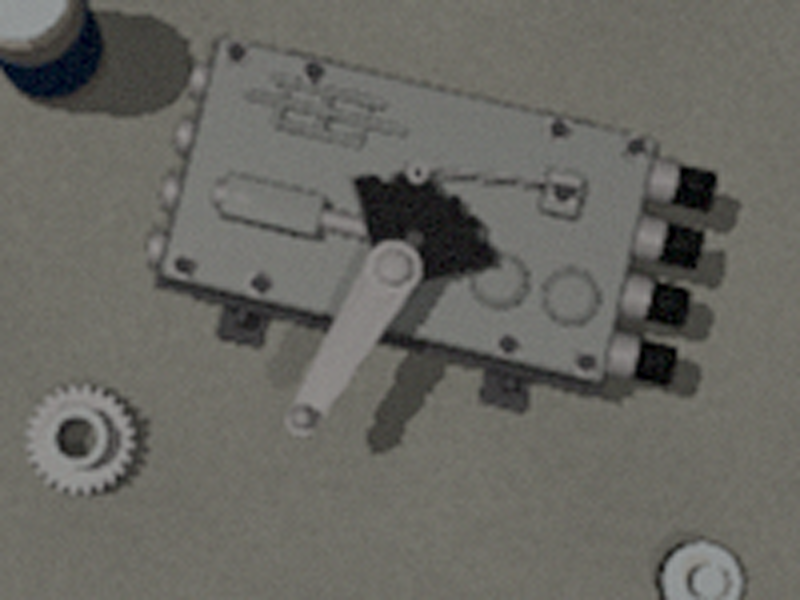

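>>> play_rows(linear=[[-2,2.3,0],[-5,5.8,0],[-8.2,9.6,0],[-11.5,13.4,0],[-14.8,17.3,0],[-18,21,0],[-21.3,24.9,0],[-24.6,28.7,0],[-27.8,32.5,0],[-31,36.2,0],[-34.2,39.9,0],[-37.4,43.7,0],[-40.2,47,0],[-42.3,49.4,0],[-43.5,50.8,0],[-43.5,50.8,0],[-43.5,50.8,0],[-43.5,50.8,0],[-43.5,50.8,0],[-43.5,50.8,0]], spin=[5,12,19,26,33,40,47,54,61,68,75,82,89,96,101,104,104,104,104,104], grip=[0,0,0,0,0,0,0,0,0,0,0,0,0,0,0,0,0,0,0,0], grip_force=30)

```text
time: 2.1
tcp_pos: [546.0, 77.9, 209.2]
ee_rot: [-3.141, 0.0, -0.503]
force: [1.2, 0.7, 0.2]
width: -0.1
```

```bash
python3 - <<'E'
from h import *
for n in('scene','top','wrist'):
    d=grab(n,'b')
d=np.load('b_scene.npz'); a=d['img'][130:330,190:470,::-1]
cv2.imwrite('pics/b_all.png',cv2.resize(a,None,fx=2.8,fy=2.8,interpolation=cv2.INTER_CUBIC))
E
```

```text
(no output)
```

View pics/b_all.png

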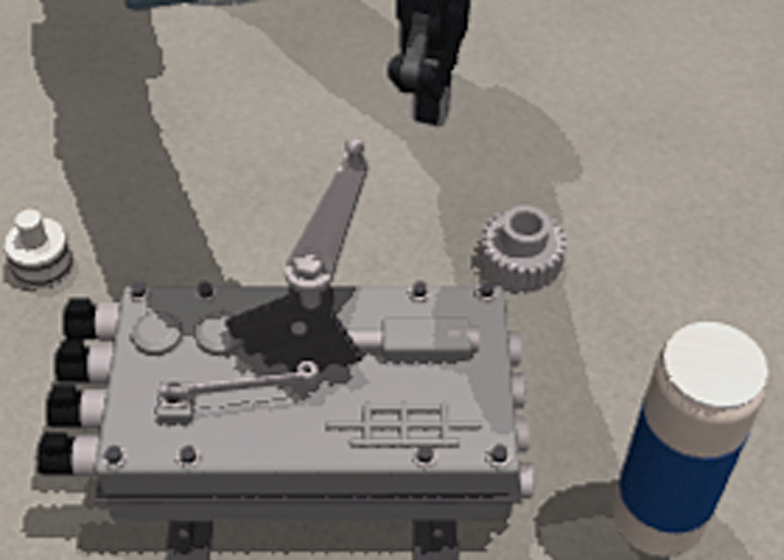

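View pics/b_wrist.png

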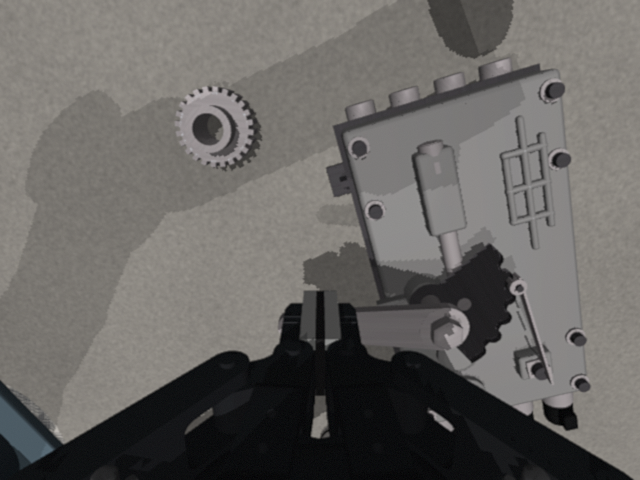

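Scene view: closed fingers above bench, clear of the arm on its +y side; the wrist view shows a clear drop spot. Next I lower and advance until contact.

>>> play_rows(linear=[[0.1,0,1.5],[0.2,0,3.5],[0.4,0,5],[0.4,0,5.8],[0.4,0,5.8],[0.4,0.8,5.8],[0.4,1.6,5.8],[0.4,2.4,5.8],[0.4,2.9,5.8],[0.4,3.2,5.8],[0.4,3.2,5.8]], spin=[0,0,0,0,0,0,0,0,0,0,0], grip=[0,0,0,0,0,0,0,0,0,0,0])

```text
time: 3.35
tcp_pos: [534.1, 46.9, 151.4]
ee_rot: [-3.141, -0.0, -0.505]
force: [0.2, 0.2, 0.4]
width: 0.1
```

```bash
python3 - <<'E'
from h import *
s=bot.state(); print(s['tcp_pos'],s['ee_rot'],s['force'])
d=grab('scene','c'); a=d['img'][130:330,190:470,::-1]
cv2.imwrite('pics/c_all.png',cv2.resize(a,None,fx=2.8,fy=2.8,interpolation=cv2.INTER_CUBIC))
# arc table in current tool frame, r=78, gap d
S=np.array([589.5,-14.5]); 
p0=np.radians(151.3); r=78; off=28
def c(p,d): return S+r*np.array([np.cos(p),np.sin(p)])-d*np.array([-np.sin(p),np.cos(p)])
print('expected', c(p0,off))
psi=p0-np.pi; X=np.array([np.cos(psi),np.sin(psi)]);Y=np.array([np.sin(psi),-np.cos(psi)])
for deg in range(0,60,3):
    q=c(p0+np.radians(deg),off)-c(p0,off); print(deg,-deg,(q@X/10).round(2),(q@Y/10).round(2))
E
```

```text
[534.14408168  46.88861628 151.42066045] [-3.14134229e+00 -1.84181671e-04 -5.04788173e-01] [0.2253541  0.15576444 0.39987383]
expected [534.52885716  47.51752538]
0 0 0.0 0.0
3 -3 -0.14 0.41
6 -6 -0.25 0.83
9 -9 -0.34 1.25
12 -12 -0.41 1.68
15 -15 -0.46 2.11
18 -18 -0.48 2.55
21 -21 -0.49 2.98
24 -24 -0.46 3.41
27 -27 -0.42 3.85
30 -30 -0.35 4.28
33 -33 -0.27 4.7
36 -36 -0.16 5.12
39 -39 -0.02 5.53
42 -42 0.13 5.94
45 -45 0.3 6.34
48 -48 0.5 6.72
51 -51 0.72 7.1
54 -54 0.95 7.46
57 -57 1.2 7.82
```

View pics/c_all.png

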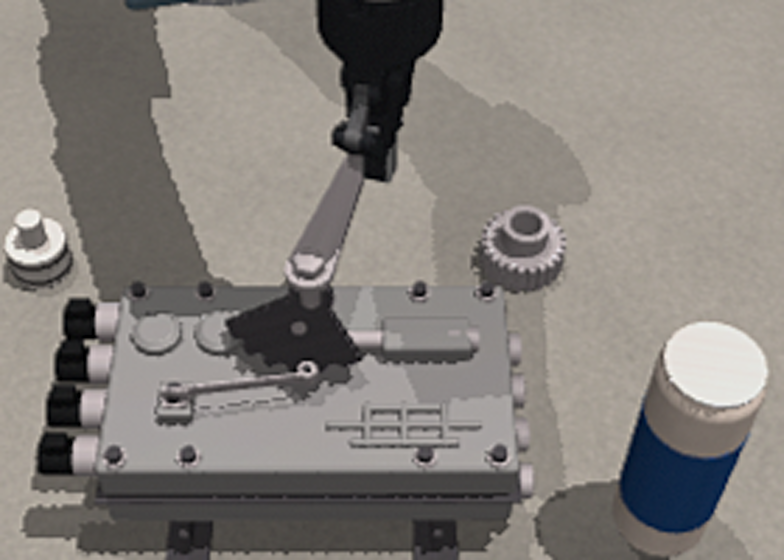

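>>> play_rows(linear=[[-0.14,0.41,0],[-0.2,0.62,0],[-0.25,0.83,0],[-0.3,1.04,0],[-0.34,1.25,0],[-0.38,1.46,0],[-0.41,1.68,0],[-0.43,1.9,0],[-0.46,2.11,0]], spin=[-3,-4.5,-6,-7.5,-9,-10.5,-12,-13.5,-15], grip=[0,0,0,0,0,0,0,0,0])

```text
time: 4.3
tcp_pos: [519.9, 30.9, 151.2]
ee_rot: [-3.142, -0.0, -0.24]
force: [-0.3, -0.2, 0.1]
width: 0.3
```

```bash
python3 - <<'E'
from h import *
s=bot.state(); print(s['tcp_pos'],s['ee_rot'],s['force'])
d=grab('top','d'); P=pts(d)
cv2.imwrite('pics/d_crop.png',cv2.resize(d['img'][180:330,250:450,::-1],None,fx=4,fy=4,interpolation=cv2.INTER_CUBIC))
E
```

```text
[519.9397115   30.91797594 151.21080609] [-3.14156798e+00 -4.97491731e-05 -2.40305933e-01] [-0.25952504 -0.1709951   0.09461116]
```

View pics/d_crop.png

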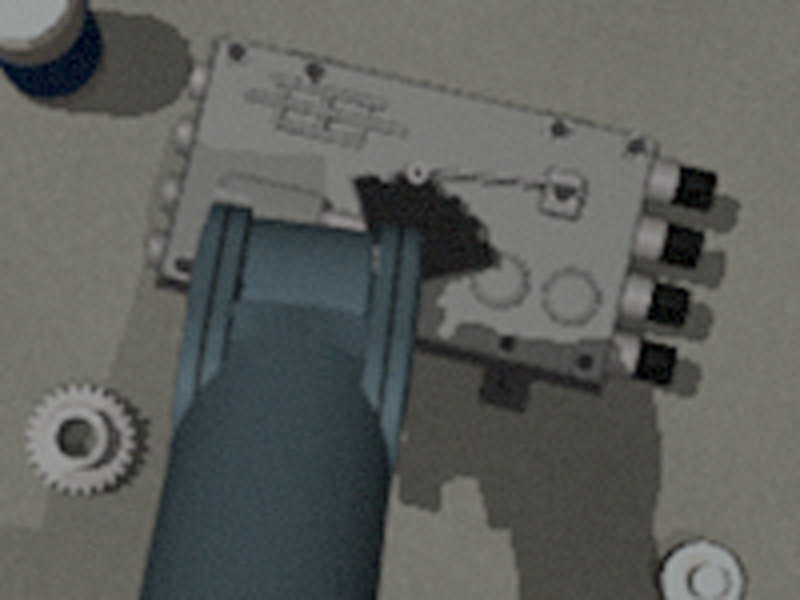

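The top view has the wrist hiding the arm, and the comb corners (355,178) and (497,262) look unchanged. I check from the scene camera.

```bash
cat >> h.py <<'E'
def sc(tag):
    d=grab('scene',tag); a=d['img'][130:330,190:470,::-1]
    cv2.imwrite(f'pics/{tag}_all.png',cv2.resize(a,None,fx=2.8,fy=2.8,interpolation=cv2.INTER_CUBIC)); return d
E
python3 -c "
from h import *
sc('e'); grab('wrist','e')"
```

```text
(no output)
```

View pics/e_all.png

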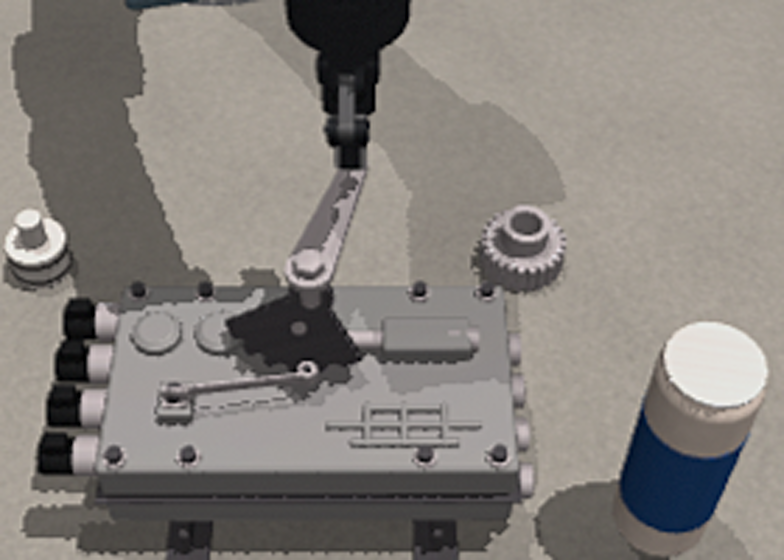

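View pics/e_wrist.png

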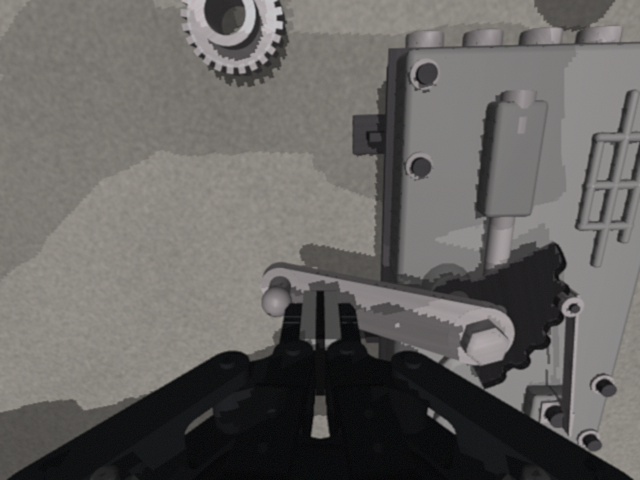

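```bash
python3 - <<'E'
from h import *
d=dict(np.load('e_wrist.npz')); P=pts(d); print('cam',d['extrinsics'].round(2))
for u,v in [(310,295),(310,305),(310,320),(310,335),(330,295),(330,320),(292,310),(350,310),(275,300),(300,285),(320,284),(360,300),(400,310),(400,325),(360,280),(400,287),(480,340),(290,345),(232,358),(212,15)]: print(u,v,P[v,u].round(1))
a=d['img'][240:400,230:520,::-1]
cv2.imwrite('pics/e_w2.png',cv2.resize(a,None,fx=2.7,fy=2.7,interpolation=cv2.INTER_CUBIC))
E
```

```text
cam [[ 9.7000e-01 -2.3000e-01 -8.0000e-02  5.4002e+02]
 [-2.4000e-01 -9.2000e-01 -3.1000e-01  1.1009e+02]
 [-0.0000e+00  3.2000e-01 -9.5000e-01  3.1644e+02]
 [ 0.0000e+00  0.0000e+00  0.0000e+00  1.0000e+00]]
310 295 [519.4  42.5 181.8]
310 305 [519.6  42.7 190.1]
310 320 [519.8  42.4 200.1]
310 335 [520.   42.2 208.9]
330 295 [527.   40.9 182.3]
330 320 [526.5  40.8 200.3]
292 310 [512.1  40.9 187.7]
350 310 [533.3  34.7 185.8]
275 300 [504.1  40.8 176.2]
300 285 [512.1  35.3 155.3]
320 284 [521.3  34.  156.3]
360 300 [537.4  21.5 156.1]
400 310 [554.7  11.1 154.8]
400 325 [553.2   3.2 155. ]
360 280 [539.5  29.7 152.4]
400 287 [557.1  21.2 151.5]
480 340 [586.2  -5.9 166. ]
290 345 [515.1  46.1 218.2]
232 358 [499.6  49.9 224.4]
212 15 [483.3 181.9  26.1]
```

View pics/e_w2.png

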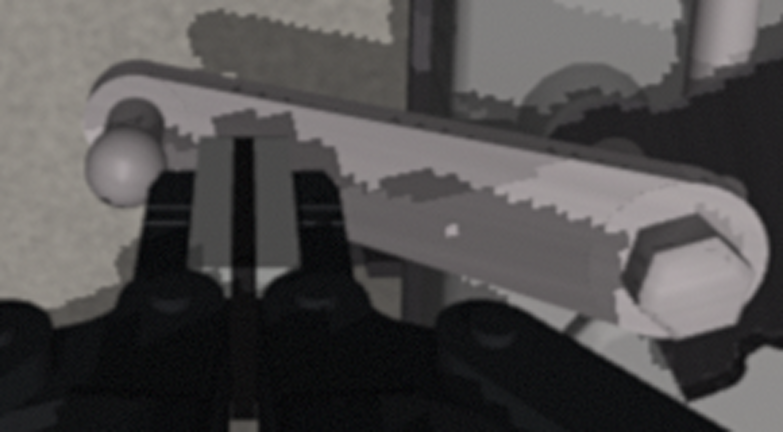

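```bash
python3 - <<'E'
from h import *
for t in 'be':
    d=dict(np.load(f'{t}_scene.npz')); P=pts(d)
    # black finger pixels: print column depth going down
    u={'b':343,'e':315}[t]
    for v in range(*{'b':(150,178),'e':(170,195)}[t],2): print(t,u,v,P[v,u].round(1),d['img'][v,u])
E
```

```text
b 343 150 [560.1  70.6 295.6] [ 9  9 11]
b 343 152 [588.8  62.4 317.8] [81 80 82]
b 343 154 [600.3  59.3 324.3] [40 41 45]
b 343 156 [nan nan nan] [33 33 37]
b 343 158 [603.4  58.7 318.8] [22 23 25]
b 343 160 [603.7  58.8 314.9] [16 16 17]
b 343 162 [592.9  62.1 300.1] [12 11 12]
b 343 164 [574.9  67.5 278.1] [16 16 17]
b 343 166 [559.   72.3 257.8] [18 20 22]
b 343 168 [561.1  71.8 255.1] [19 18 22]
b 343 170 [557.2  73.2 246.4] [21 21 23]
b 343 172 [560.6  72.4 244.8] [13 16 17]
b 343 174 [552.5  74.9 231.7] [79 77 75]
b 343 176 [3.332e+02 1.394e+02 1.000e-01] [146 141 131]
e 315 170 [569.4  20.7 268.9] [100  98 100]
e 315 172 [573.7  19.8 268.6] [98 97 98]
e 315 174 [577.8  18.9 268. ] [110 108 108]
e 315 176 [579.9  18.4 265.4] [87 86 88]
e 315 178 [578.6  18.6 259.4] [47 48 48]
e 315 180 [566.6  20.9 242.3] [25 26 26]
e 315 182 [529.6  28.3 198.9] [16 16 18]
e 315 184 [534.7  27.2 199. ] [20 20 21]
e 315 186 [532.5  27.6 191.3] [18 19 19]
e 315 188 [531.8  27.6 185.2] [20 21 22]
e 315 190 [527.4  28.4 175. ] [53 51 51]
e 315 192 [514.7  30.9 155.6] [165 155 156]
e 315 194 [520.8  29.6 156.7] [84 80 80]
```

Both depth cameras put the closed fingertips near z = 180 with the TCP at 151. That is about 29 mm behind the TCP, not 11 mm ahead as stated, so the finger passed over the arm without touching it and the arm is still in Reverse. I'll back off and go 42 mm lower.

>>> play_rows(linear=[[0.4,-0.8,0],[0.8,-1.6,0],[1.12,-2.4,0],[1.12,-2.4,0],[1.12,-2.4,0.7],[1.12,-2.4,1.4],[1.12,-2.4,2.1],[1.12,-2.4,2.8],[1.12,-2.4,3.5],[1.12,-2.4,4.2],[1.12,-2.4,4.2],[1.12,-2.4,4.2]], spin=[5,10,15,15,15,15,15,15,15,15,15,15], grip=[0,0,0,0,0,0,0,0,0,0,0,0])

```text
time: 5.65
tcp_pos: [536.6, 51.6, 109.1]
ee_rot: [3.141, 0.0, -0.504]
force: [-0.4, 0.1, 0.1]
width: 0.1
```

```bash
python3 - <<'E'
from h import *
s=bot.state(); print(s['tcp_pos'],s['ee_rot'],s['force'])
d=sc('f'); grab('wrist','f')
E
```

```text
[536.64103541  51.56269331 109.10390359] [ 3.14135619e+00  8.22715175e-05 -5.04214686e-01] [-0.3715123   0.05582027  0.13530414]
```

View pics/f_all.png

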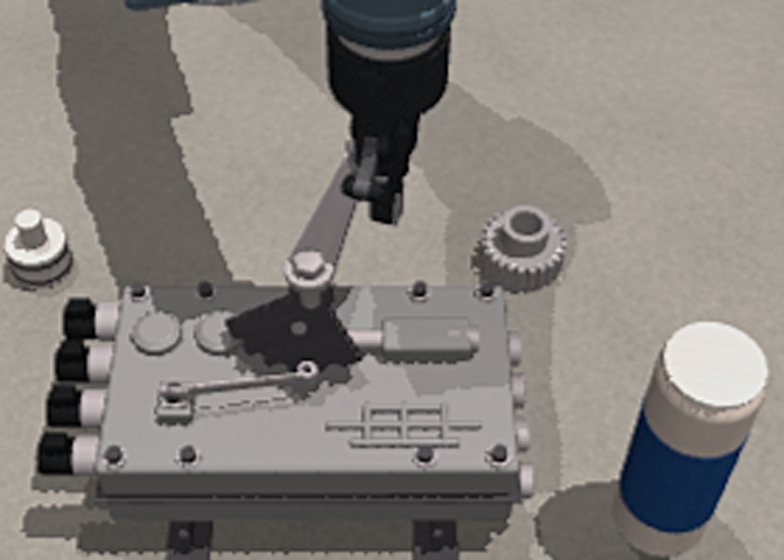

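View pics/f_wrist.png

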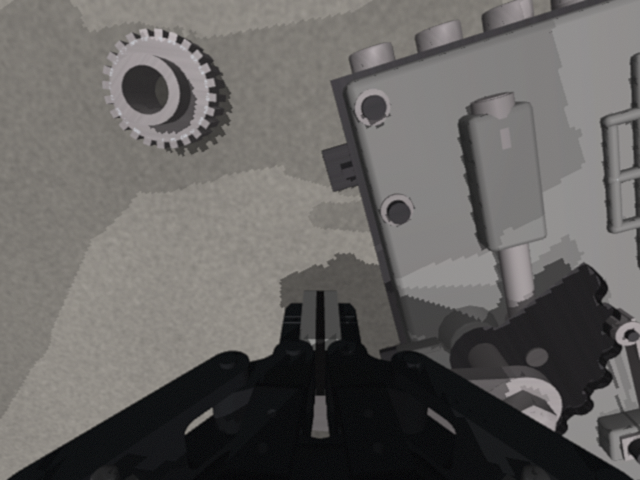

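>>> play_rows(linear=[[0,0.25,-0.3],[0,0.5,-0.3],[-0.07,0.7,-0.3],[-0.14,0.91,-0.3],[-0.2,1.12,-0.3],[-0.25,1.33,-0.3],[-0.3,1.54,-0.3]], spin=[0,0,-1.5,-3,-4.5,-6,-7.5], grip=[0,0,0,0,0,0,0])

```text
time: 6.45
tcp_pos: [528.0, 41.6, 112.5]
ee_rot: [-3.139, -0.002, -0.369]
force: [4.7, 4.7, -3.3]
width: 0.2
```

```bash
python3 - <<'E'
from h import *
s=bot.state(); print(s['tcp_pos'],s['ee_rot'],s['force'])
d=sc('g')
E
```

```text
[528.02958961  41.59793364 112.51649506] [-3.13858898e+00 -2.08421733e-03 -3.69394192e-01] [ 4.70100537  4.70743379 -3.32241299]
```

View pics/g_all.png

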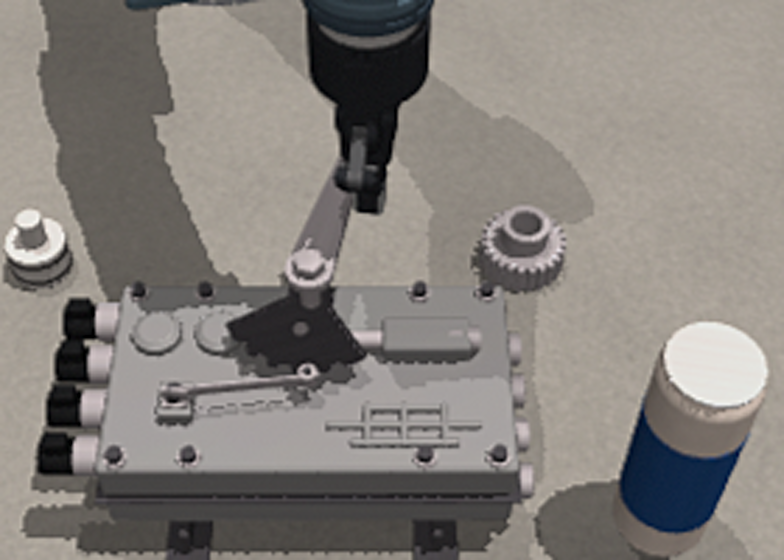

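Contact now: about 6.6 N sideways, and the comb has begun to turn. I compute the remaining arc.

```bash
cat > arc.py <<'E'
import numpy as np
S=np.array([589.5,-14.5]); r=78
def c(p,d): return S+r*np.array([np.cos(p),np.sin(p)])-d*np.array([-np.sin(p),np.cos(p)])
def table(p0,d,degs):
    psi=p0-np.pi; X=np.array([np.cos(psi),np.sin(psi)]);Y=np.array([np.sin(psi),-np.cos(psi)])
    for g in degs:
        q=c(p0+np.radians(g),d)-c(p0,d); print(g,(q@X/10).round(2),(q@Y/10).round(2))
E
python3 -c "
from arc import *
table(np.radians(151.3+7.5),28,np.arange(1.5,50,1.5))"
```

```text
1.5 -0.07 0.21
3.0 -0.14 0.41
4.5 -0.2 0.62
6.0 -0.25 0.83
7.5 -0.3 1.04
9.0 -0.34 1.25
10.5 -0.38 1.47
12.0 -0.41 1.68
13.5 -0.44 1.9
15.0 -0.46 2.11
16.5 -0.47 2.33
18.0 -0.48 2.55
19.5 -0.49 2.76
21.0 -0.49 2.98
22.5 -0.48 3.2
24.0 -0.46 3.41
25.5 -0.45 3.63
27.0 -0.42 3.85
28.5 -0.39 4.06
30.0 -0.35 4.28
31.5 -0.31 4.49
33.0 -0.27 4.7
34.5 -0.21 4.91
36.0 -0.16 5.12
37.5 -0.09 5.33
39.0 -0.02 5.53
40.5 0.05 5.74
42.0 0.13 5.94
43.5 0.21 6.14
45.0 0.3 6.34
46.5 0.4 6.53
48.0 0.5 6.72
49.5 0.61 6.91
```

>>> play_rows(linear=[[-0.07,0.21,0],[-0.14,0.41,0],[-0.2,0.62,0],[-0.25,0.83,0],[-0.3,1.04,0],[-0.34,1.25,0],[-0.38,1.47,0],[-0.41,1.68,0],[-0.44,1.9,0],[-0.46,2.11,0],[-0.47,2.33,0],[-0.48,2.55,0],[-0.49,2.76,0],[-0.49,2.98,0]], spin=[-1.5,-3,-4.5,-6,-7.5,-9,-10.5,-12,-13.5,-15,-16.5,-18,-19.5,-21], grip=[0,0,0,0,0,0,0,0,0,0,0,0,0,0])

```text
time: 7.9
tcp_pos: [511.4, 14.2, 112.2]
ee_rot: [-3.141, -0.001, -0.004]
force: [1.6, 1.3, -1.1]
width: -0.6
```

```bash
python3 - <<'E'
from h import *
s=bot.state(); print(s['tcp_pos'],s['ee_rot'],s['force'])
d=sc('i')
from arc import *
table(np.radians(151.3+28.5),28,np.arange(1.5,33,1.5))
E
```

```text
[511.44234415  14.23712772 112.24401765] [-3.14112235e+00 -6.21685494e-04 -3.62465600e-03] [ 1.55719161  1.28828376 -1.14149112]
1.5 -0.07 0.21
3.0 -0.14 0.41
4.5 -0.2 0.62
6.0 -0.25 0.83
7.5 -0.3 1.04
9.0 -0.34 1.25
10.5 -0.38 1.47
12.0 -0.41 1.68
13.5 -0.44 1.9
15.0 -0.46 2.11
16.5 -0.47 2.33
18.0 -0.48 2.55
19.5 -0.49 2.76
21.0 -0.49 2.98
22.5 -0.48 3.2
24.0 -0.46 3.41
25.5 -0.45 3.63
27.0 -0.42 3.85
28.5 -0.39 4.06
30.0 -0.35 4.28
31.5 -0.31 4.49
```

View pics/i_all.png

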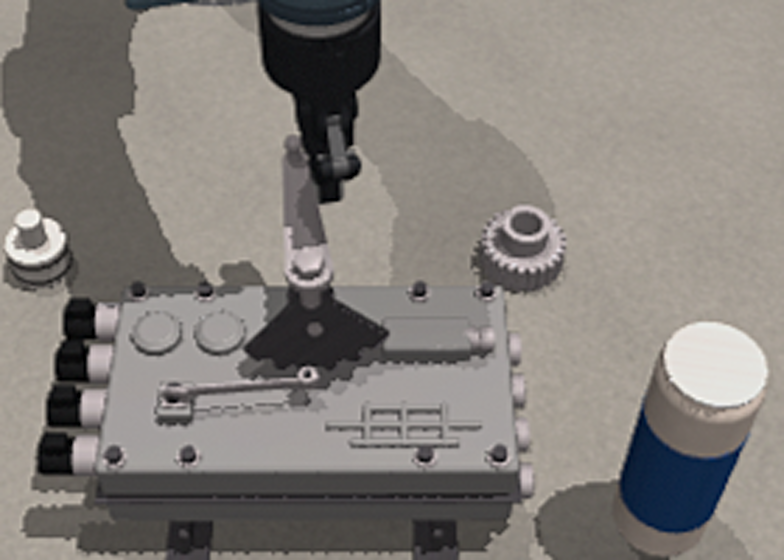

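>>> play_rows(linear=[[-0.07,0.21,0],[-0.14,0.41,0],[-0.2,0.62,0],[-0.25,0.83,0],[-0.3,1.04,0],[-0.34,1.25,0],[-0.38,1.47,0],[-0.41,1.68,0],[-0.44,1.9,0],[-0.46,2.11,0],[-0.47,2.33,0],[-0.48,2.55,0],[-0.49,2.76,0],[-0.49,2.98,0],[-0.48,3.2,0],[-0.46,3.41,0],[-0.45,3.63,0],[-0.45,3.63,0],[-0.45,3.63,0]], spin=[-1.5,-3,-4.5,-6,-7.5,-9,-10.5,-12,-13.5,-15,-16.5,-18,-19.5,-21,-22.5,-24,-25.5,-25.5,-25.5], grip=[0,0,0,0,0,0,0,0,0,0,0,0,0,0,0,0,0,0,0])

```text
time: 9.85
tcp_pos: [506.4, -22.6, 112.2]
ee_rot: [-3.142, -0.0, 0.438]
force: [-1.0, -0.3, 0.3]
width: -0.0
```

```bash
python3 - <<'E'
from h import *
s=bot.state(); print(s['tcp_pos'],s['ee_rot'],s['force'])
d=sc('j')
E
```

```text
[506.43161114 -22.59225161 112.19853491] [-3.14156146e+00 -6.29496383e-05  4.38101993e-01] [-1.04945544 -0.30068572  0.29412174]
```

View pics/j_all.png

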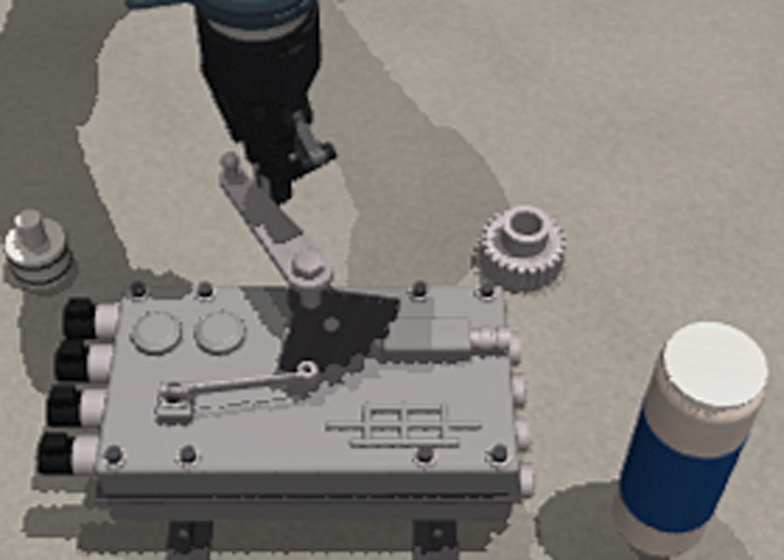

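The arm has swung well over, with the stud at crop (230,158), and no force remains. I measure its angle from depth.

```bash
cat >> h.py <<'E'
def ang(d,S=(589.5,-14.5)):
    P=pts(d); v,u=np.mgrid[:480,:640]
    R=np.hypot(P[...,0]-S[0],P[...,1]-S[1])
    lum=d['img'].mean(-1)
    m=(P[...,2]>146)&(P[...,2]<160)&(R>30)&(R<108)&(P[...,0]<575)&(lum>60)
    q=P[m]; a=np.degrees(np.arctan2(q[:,1]-S[1],q[:,0]-S[0]))%360
    return m.sum(), np.median(a), np.mean(a), np.percentile(a,[5,95]), P
E
python3 - <<'E'
from h import *
for t in 'abij':
    d=dict(np.load(f'{t}_scene.npz')); print(t,ang(d)[:4])
d=dict(np.load('j_scene.npz')); P=pts(d)
for v in range(183,190): print([P[v,u].round(0).tolist() for u in (270,272,274)])
for t in 'ab':
    d=dict(np.load(f'{t}_top.npz')); print(t,'top',ang(d)[:4])
E
```

```text
a (np.int64(362), np.float64(148.92073313165022), np.float64(148.95210277828855), array([133.8471388 , 163.20945265]))
b (np.int64(361), np.float64(149.04881849196036), np.float64(148.99954783852797), array([134.39781265, 163.09138301]))
i (np.int64(341), np.float64(174.4311199516545), np.float64(174.2070891793405), array([159.96427719, 188.00383213]))
j (np.int64(377), np.float64(202.28963225381776), np.float64(202.0450201545321), array([188.22438976, 216.03146847]))
[[319.0, -43.0, 2.0], [318.0, -38.0, -1.0], [324.0, -34.0, 4.0]]
[[494.0, -53.0, 176.0], [493.0, -49.0, 174.0], [321.0, -34.0, -2.0]]
[[496.0, -53.0, 175.0], [496.0, -49.0, 175.0], [496.0, -46.0, 174.0]]
[[498.0, -54.0, 175.0], [498.0, -50.0, 174.0], [500.0, -46.0, 175.0]]
[[498.0, -54.0, 172.0], [502.0, -50.0, 175.0], [500.0, -46.0, 172.0]]
[[501.0, -54.0, 173.0], [502.0, -51.0, 173.0], [502.0, -47.0, 171.0]]
[[501.0, -55.0, 170.0], [503.0, -51.0, 171.0], [501.0, -47.0, 168.0]]
a top (np.int64(316), np.float64(150.46545498552408), np.float64(150.2189607056221), array([135.86219024, 163.41151203]))
b top (np.int64(316), np.float64(150.36430500104183), np.float64(150.19574161614347), array([135.71731434, 163.69271054]))
```

Scene depth gives the arm about 53° past its starting angle (Reverse → Low is 51.6°), so it sits in Low. Next I back off, lift over the stud, cross, and lower on the other side.

>>> play_rows(linear=[[0,-0.6,0],[0,-1.2,0],[0,-1.5,-1],[0,-1.5,-3],[0,-1.5,-5],[0,-1.5,-6.5],[0,-1.5,-6.5],[0,0,-6.5],[0,2,-6.5],[0,4,-6.5],[0,6,-6.5],[0,7.2,-6.5],[0,7.2,-6.5],[0,7.2,-6.5]], spin=[0,0,0,0,0,0,0,0,0,0,0,0,0,0], grip=[0,0,0,0,0,0,0,0,0,0,0,0,0,0])

```text
time: 11.3
tcp_pos: [536.5, -87.0, 176.8]
ee_rot: [-3.141, 0.001, 0.439]
force: [0.3, -0.2, 0.3]
width: 0.2
```

```bash
python3 - <<'E'
from h import *
s=bot.state(); print(s['tcp_pos'],s['ee_rot'],s['force'])
d=sc('k'); print(ang(d)[:4]); grab('wrist','k')
E
```

```text
[536.50612065 -86.97140673 176.78651099] [-3.14069306e+00  6.33396487e-04  4.38589543e-01] [ 0.2672253  -0.23458572  0.34056504]
(np.int64(372), np.float64(202.50457118049025), np.float64(202.12643610825418), array([187.52475539, 216.50113584]))
```

View pics/k_all.png

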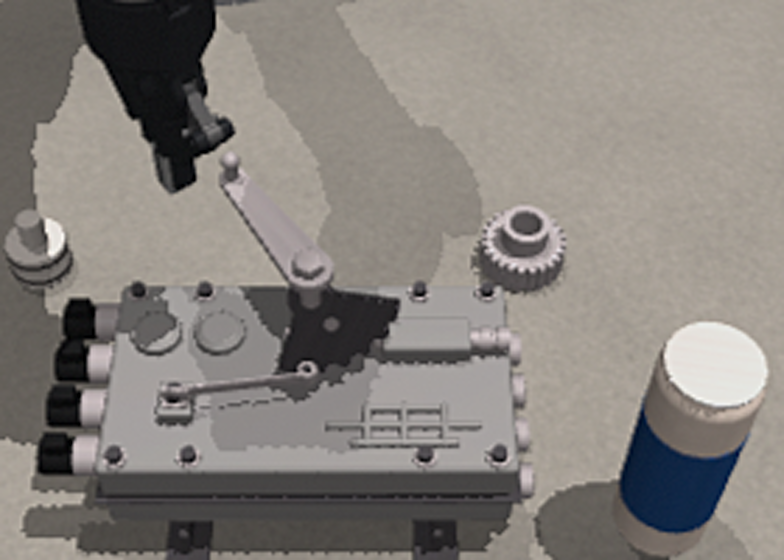

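View pics/k_wrist.png

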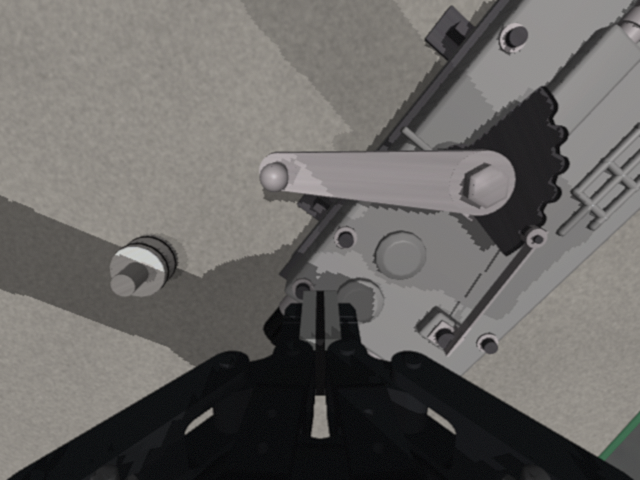

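The selector is in Low, with the roller in the last notch, and the finger is on the solenoid side, clear of everything. I'll lower and move close.

>>> play_rows(linear=[[0,0,1],[0,0,2.5],[0,0,4],[0,0,5.5],[0,0,6.5],[0,0,6.5],[0,-0.5,6.5],[0,-1.1,6.5],[0,-1.6,6.5],[0,-1.6,6.5]], spin=[0,0,0,0,0,0,0,0,0,0], grip=[0,0,0,0,0,0,0,0,0,0])

```text
time: 12.4
tcp_pos: [530.1, -72.0, 112.6]
ee_rot: [-3.141, -0.001, 0.44]
force: [1.1, 0.1, 0.2]
width: -0.1
```

```bash
python3 - <<'E'
from h import *
s=bot.state(); print(s['tcp_pos'],s['ee_rot'],s['force'])
d=sc('l'); print(ang(d)[:4])
from arc import *
print(c(np.radians(205.3),-28))
table(np.radians(205.3),-28,-np.arange(1.5,42,1.5))
E
```

```text
[530.10072345 -72.04877866 112.58062234] [-3.14118701e+00 -6.40115018e-04  4.39803128e-01] [1.06780385 0.14498849 0.23342951]
(np.int64(247), np.float64(203.76640412931135), np.float64(204.3018501227402), array([185.74925918, 230.86301709]))
[530.9475813  -73.14822473]
-1.5 -0.07 -0.21
-3.0 -0.14 -0.41
-4.5 -0.2 -0.62
-6.0 -0.25 -0.83
-7.5 -0.3 -1.04
-9.0 -0.34 -1.25
-10.5 -0.38 -1.47
-12.0 -0.41 -1.68
-13.5 -0.44 -1.9
-15.0 -0.46 -2.11
-16.5 -0.47 -2.33
-18.0 -0.48 -2.55
-19.5 -0.49 -2.76
-21.0 -0.49 -2.98
-22.5 -0.48 -3.2
-24.0 -0.46 -3.41
-25.5 -0.45 -3.63
-27.0 -0.42 -3.85
-28.5 -0.39 -4.06
-30.0 -0.35 -4.28
-31.5 -0.31 -4.49
-33.0 -0.27 -4.7
-34.5 -0.21 -4.91
-36.0 -0.16 -5.12
-37.5 -0.09 -5.33
-39.0 -0.02 -5.53
-40.5 0.05 -5.74
```

View pics/l_all.png

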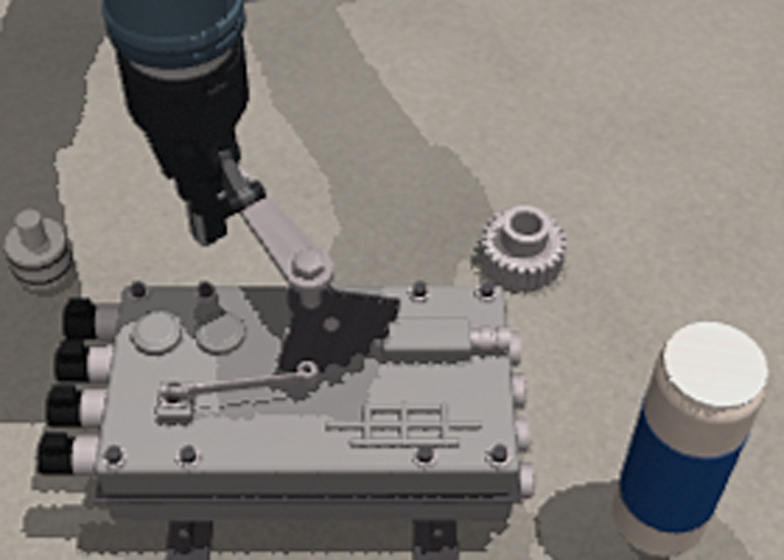

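Finger is lowered beside the arm, about a centimetre from its -y side, and the arm is still in Low. Now the first part of the push back, towards Drive.

>>> play_rows(linear=[[-0.07,-0.21,0],[-0.14,-0.41,0],[-0.2,-0.62,0],[-0.25,-0.83,0],[-0.3,-1.04,0],[-0.34,-1.25,0],[-0.38,-1.47,0],[-0.41,-1.68,0],[-0.44,-1.9,0],[-0.46,-2.11,0],[-0.47,-2.33,0],[-0.48,-2.55,0],[-0.49,-2.76,0]], spin=[1.5,3,4.5,6,7.5,9,10.5,12,13.5,15,16.5,18,19.5], grip=[0,0,0,0,0,0,0,0,0,0,0,0,0])

```text
time: 13.75
tcp_pos: [513.7, -50.0, 112.1]
ee_rot: [-3.141, 0.001, 0.096]
force: [0.5, 0.2, 0.3]
width: -0.0
```

```bash
python3 - <<'E'
from h import *
s=bot.state(); print(s['tcp_pos'],s['ee_rot'],s['force'])
d=sc('m'); print(ang(d)[:4])
E
```

```text
[513.69781975 -49.96097979 112.14873042] [-3.14113540e+00  5.24829331e-04  9.58086279e-02] [0.51441075 0.23801835 0.2965993 ]
(np.int64(281), np.float64(191.21946563705984), np.float64(192.53637392400287), array([176.91643643, 211.82861382]))
```

View pics/m_all.png

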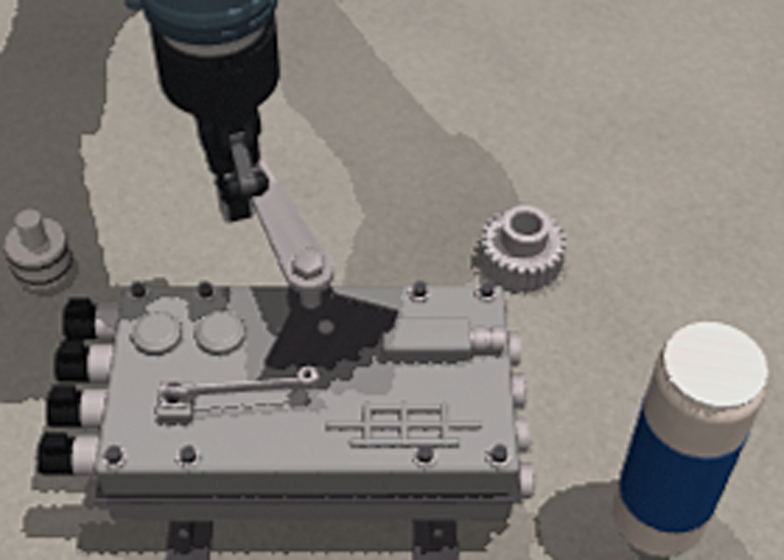

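The arm has just passed the Low/Drive hump (reads ≈191°) and is snapping into Drive. I continue slowly over the next hump.

>>> play_rows(linear=[[-0.07,-0.21,0],[-0.14,-0.41,0],[-0.2,-0.62,0],[-0.25,-0.83,0],[-0.3,-1.04,0],[-0.34,-1.25,0],[-0.36,-1.36,0],[-0.38,-1.47,0],[-0.4,-1.58,0],[-0.41,-1.68,0],[-0.43,-1.79,0],[-0.44,-1.9,0]], spin=[1.5,3,4.5,6,7.5,9,9.8,10.5,11.2,12,12.8,13.5], grip=[0,0,0,0,0,0,0,0,0,0,0,0])

```text
time: 15.0
tcp_pos: [507.8, -34.0, 112.3]
ee_rot: [3.139, -0.001, -0.141]
force: [0.2, -4.5, -0.5]
width: 0.2
```

```bash
python3 - <<'E'
from h import *
s=bot.state(); print(s['tcp_pos'],s['ee_rot'],s['force'])
d=sc('n'); print(ang(d)[:4])
E
```

```text
[507.8178746  -33.97337626 112.25755296] [ 3.13941928e+00 -8.04593754e-04 -1.40807945e-01] [ 0.16954204 -4.51293578 -0.46177757]
(np.int64(330), np.float64(179.85525059581812), np.float64(180.2975094879767), array([165.66410173, 196.05623397]))
```

View pics/n_all.png

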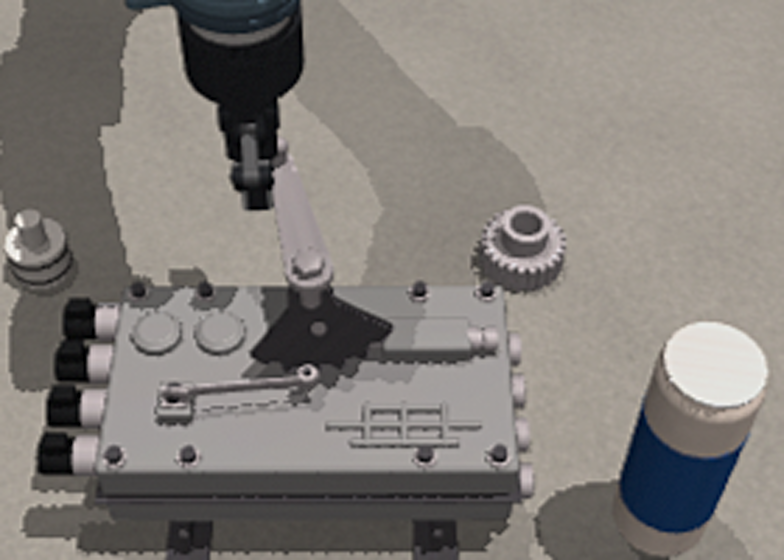

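>>> play_rows(linear=[[-0.03,-0.1,0],[-0.07,-0.21,0],[-0.1,-0.31,0],[-0.14,-0.41,0],[-0.14,-0.41,0]], spin=[0.8,1.5,2.2,3,3], grip=[0,0,0,0,0])

```text
time: 15.55
tcp_pos: [507.1, -26.6, 112.2]
ee_rot: [-3.141, -0.0, -0.19]
force: [0.6, -0.2, -0.7]
width: 0.1
```

```bash
python3 - <<'E'
from h import *
s=bot.state(); print(s['tcp_pos'],s['ee_rot'],s['force'])
d=sc('o'); print(ang(d)[:4])
E
```

```text
[507.11092398 -26.61008115 112.20094499] [-3.14077071e+00 -3.66239712e-05 -1.89625234e-01] [ 0.64730166 -0.22105392 -0.66972926]
(np.int64(340), np.float64(173.11456940535427), np.float64(173.01059299116633), array([159.17407281, 186.79432602]))
```

View pics/o_all.png

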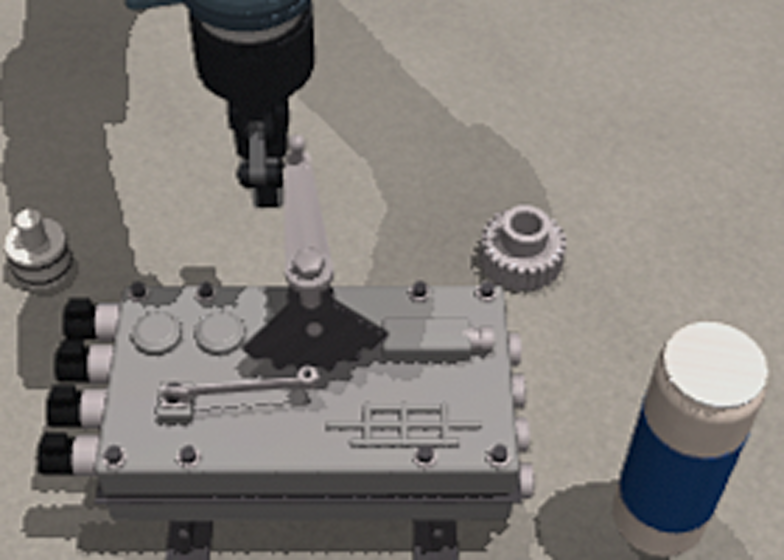

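It reads 173°, mid-snap, with no force. I hold still briefly and look again.

>>> play_rows(linear=[[0,0,0],[0,0,0],[0,0,0],[0,0,0]], spin=[0,0,0,0], grip=[0,0,0,0])

```text
time: 16.0
tcp_pos: [507.0, -27.6, 112.2]
ee_rot: [-3.142, -0.0, -0.19]
force: [0.1, -0.3, 0.6]
width: -0.3
```

```bash
python3 - <<'E'
from h import *
s=bot.state(); print(s['tcp_pos'],s['ee_rot'],s['force'])
d=sc('p'); print(ang(d)[:4])
E
```

```text
[507.01182676 -27.62399934 112.21860123] [-3.14154177e+00 -9.15510271e-05 -1.89921314e-01] [ 0.0960936  -0.26447657  0.63812864]
(np.int64(353), np.float64(167.2337345841972), np.float64(167.67628574108514), array([152.51594848, 183.75309763]))
```

View pics/p_all.png

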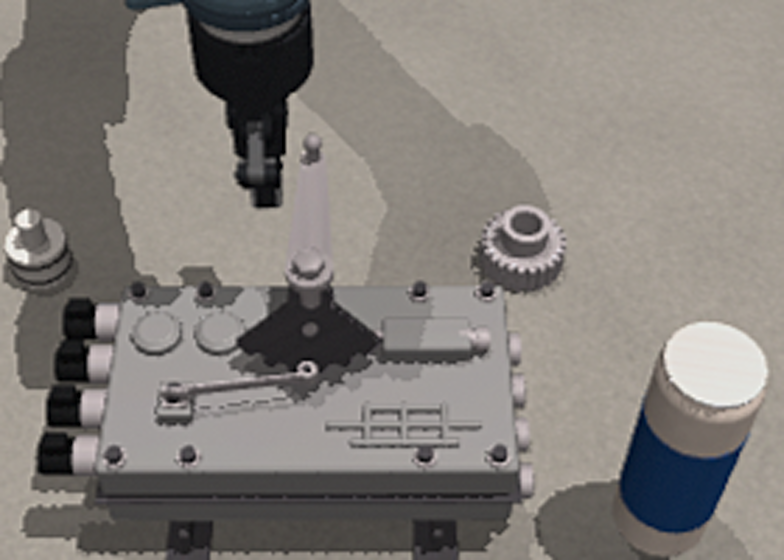

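It has snapped into Neutral: the stud is at crop (312,142), the comb is centred, and there is clear air to the finger. I retreat sideways, then up.

>>> play_rows(linear=[[0,0.8,0],[0,2,0],[-0.5,3.5,0],[-1,5,-0.5],[-1.5,6,-2.5],[-2,6.5,-5.5],[-3,7,-8.5],[-4,7,-11],[-5,7,-12],[-5,7,-12],[-5,7,-12],[-5,7,-12]], spin=[0,0,0,0,0,0,0,0,0,0,0,0], grip=[0,0,0,0,0,0,0,0,0,0,0,0])

```text
time: 17.25
tcp_pos: [444.3, -87.3, 231.5]
ee_rot: [3.141, 0.001, -0.19]
force: [-0.3, 0.2, -0.3]
width: 0.3
```

```bash
python3 - <<'E'
from h import *
s=bot.state(); print(s['tcp_pos'],s['ee_rot'],s['force'])
d=sc('q'); print(ang(d)[:4])
E
```

```text
[444.30274558 -87.29881871 231.49849842] [ 3.14117784e+00  1.02608138e-03 -1.90347984e-01] [-0.28224169  0.17109116 -0.26057475]
(np.int64(336), np.float64(167.03513210634384), np.float64(166.8986759900034), array([152.3584932 , 180.36094522]))
```

View pics/q_all.png

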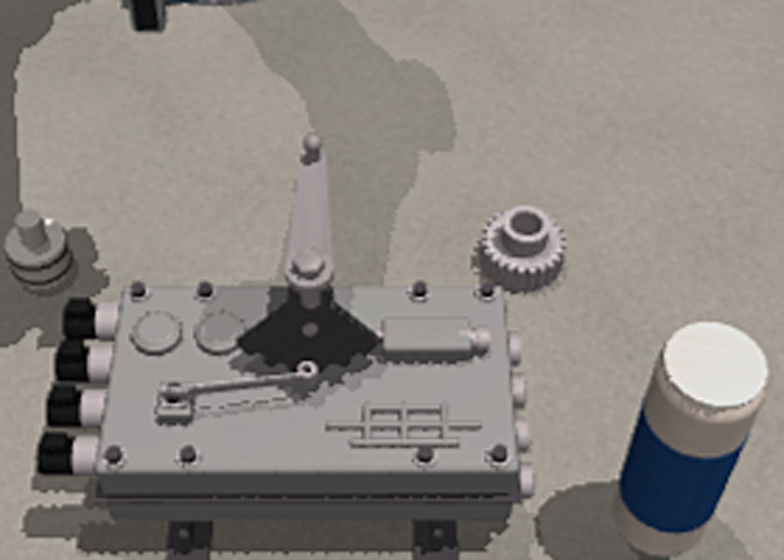

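The arm rests at Neutral, roller in the middle notch, the hand clear and the loose parts where they were. I hand in.

```bash
python3 -c "
from rig import bot
print(bot.close_job())"
```

```text
the job is handed in; nothing more can be done
None
```

The selector started in Reverse. I pushed it with the closed fingertips over to Low, where it clicked in. I then lifted over the stud and pushed it back through Drive into Neutral. The hand was clear when I handed in at about 17 s of the 53 s allowed.

**Last checks**
- **Angles:** scene-camera depth put the arm about 53° past its start in Low (51.6° expected). At the end it was 18° past its start (17.2° expected for Neutral). The roller sits in the middle notch.
- **Force:** it read about 0.4 N at the end. The highest lateral reading at the checks between moves was about 7 N; I did not sample force within the moves.
- **Loose parts:** in the last picture the gear, piston and can stand where they were, judged by eye, not measured.

**Disagreement:** the cameras put the closed fingertips about 29 mm behind the reported TCP, not 11 mm ahead as stated. My first pass therefore went over the arm without touching it. I went about 40 mm lower, and the push then worked as planned.

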